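# Close up the clay house lantern

### The job

The little fired-clay house lacks its front wall. Take the tall pointed wall with the doorway out of the drying rack, slide it down the two grooves at the open end of the house until it stands on the house floor, and let go; then lift the roof and set it squarely on the two pointed walls. The clay is brittle, so lower things in rather than dropping or forcing them, and leave the two other walls standing in the rack.

Things in the scene. Friction and masses are not known exactly. Their poses are not given: they have to be found in the camera images.
- house: Fixed roofless clay house on a plywood bat 150 x 136 x 10 mm. Origin: under the bat's centre; x runs from the closed pointed wall (8 mm thick, at x=-52, peak z=142) to the open end. Side walls: inner faces y=+-51.5, outer +-60.5, tops z=76. At x=46 an upright groove in each, 10.5 mm wide, between round-topped cleats (9 mm thick, 9 mm proud, tops z=76), open above. Floor z=22.
- house_slot (a point): Point on the house floor midway between the two grooves (house x=46, y=0, z=22 mm), axes as the house. The front wall's origin belongs here. Groove bottoms are at y=+-51.5 mm.
- house_seat (a point): Point in the house (x=0, y=0, z=71.3 mm), axes as the house: where the roof's origin belongs once seated. The roof may go either way round.
- front_wall: Wall to fit: loose clay slab 8 mm thick (x), 100 wide (y), sides 70 mm high, 45 degree gable, peak at 120 mm; doorway 30 wide, 45 high at the foot; lower 6 mm narrower by 3 mm a side. Same from both faces. Origin: centre of its underside, z up. Tallest of three slabs in the rack, in any slot. About 0.15 kg. Grip across its thickness near the peak.
- front_wall_peak (a point): The tip of the front wall's gable, 120 mm above its origin.
- roof: Loose clay roof standing on its eaves: two slabs 9 mm thick at 45 degrees, an upside-down V; 150 mm long along x (ridge), 154 wide along y. Origin: under the ridge's middle, level with the lower edges of the eaves; inner apex 70.7, ridge 83 mm above it. Chimney in the middle of the ridge, 28 x 28 mm, sides along x and y, top at 130 mm: the handle. About 0.45 kg.
- roof_chimney (a point): Centre of the chimney's top, 130 mm above the roof's origin.
- rack: Fixed wooden drying rack, left or right of the house: base 170 x 130 x 12 mm, three slots along its y at x=-48, 0, +48 mm, each 10.5 mm wide between strips with tops at z=42 mm. Origin: centre of its underside. Slabs stand in the slots, feet at z=12 mm.
- small_wall: A smaller pointed slab, 72 mm wide, 8 thick, 76 high, no doorway, standing in the rack; not to be used. Origin: centre of its underside.
- flat_wall: A rectangular flat-topped slab, 100 mm wide, 8 thick, 80 high, standing in the rack; not to be used. Origin: centre of its underside.

How it is judged (in metres and radians):
On the way, in this order (a step that is already met when the one before it is completed fails the run):
1. the front wall has been slid down the grooves and stands fully home on the house floor (within 3 mm), let go by the fingers, while the roof is still off (x of front_wall in the frame of house_slot between -0.003 and 0.003 m and y of front_wall in the frame of house_slot between -0.004 and 0.004 m and z of front_wall in the frame of house_slot between -0.003 and 0.003 m and angle between the x axis of front_wall and the x axis of house, either way round below 0.08 rad and angle between front_wall's own z axis and vertical below 0.08 rad and contact force between front_wall and the fingers below 0.2 N and distance between roof and house_seat above 0.1 m), for 0.2 s.
2. the roof sits squarely on both pointed walls and has been let go (x of roof in the frame of house_seat between -0.01 and 0.01 m and y of roof in the frame of house_seat between -0.004 and 0.004 m and z of roof in the frame of house_seat between -0.004 and 0.004 m and angle between the x axis of roof and the x axis of house, either way round below 0.06 rad and angle between roof's own z axis and vertical below 0.06 rad and contact force between roof and the fingers below 0.2 N), for 0.2 s.
At the end, for the whole second after the job is handed in: Front wall in the grooves, its foot on the floor: origin within 3 mm (4 mm along y) of house_slot, upright and square within 0.08 rad. Roof on both pointed walls: origin within 10 mm of house_seat along the ridge, 4 mm across and in height, level and square within 0.06 rad. Both let go, at rest (all of step 2 and x of front_wall in the frame of house_slot between -0.003 and 0.003 m and y of front_wall in the frame of house_slot between -0.004 and 0.004 m and z of front_wall in the frame of house_slot between -0.003 and 0.003 m and angle between the x axis of front_wall and the x axis of house, either way round below 0.08 rad and angle between front_wall's own z axis and vertical below 0.08 rad and contact force between front_wall and the fingers below 0.2 N and linear speed of each of front_wall, roof below 0.01 m/s and angular speed of each of front_wall, roof below 0.1 rad/s); the robot touches nothing.
It fails at once if the front wall or the roof is forced: over 60 N between it and the house, or between the two (contact force between any of front_wall, roof and house above 60 N or contact force between roof and front_wall above 60 N).
It fails at once if the front wall or the roof is dropped: out of the fingers it moves faster than 0.4 m/s (a fall of over about 8 mm) ((contact force between front_wall and the fingers below 0.2 N and linear speed of front_wall above 0.4 m/s) or (contact force between roof and the fingers below 0.2 N and linear speed of roof above 0.4 m/s)).
It fails at once if one of the two other walls in the rack is moved by more than 20 mm or tips by more than 0.3 rad (distance of any of small_wall, flat_wall from where it was at the start of the episode above 0.02 m or angle between any of small_wall, flat_wall's own z axis and vertical above 0.3 rad).
It also fails if it takes over 64 s, if anything falls off the work surface, if the arm or the gripper's body presses on something with over 40 N, if the wrist force passes 120 N, or if a joint passes its speed limit or range.

### The arm

A 6-joint arm with a two-finger parallel gripper is mounted at the origin on the work surface. World frame = base frame: x ahead of the robot, y to its left, z up, the work surface at z = 0. Lengths are in m, angles in degrees, forces in N, time in s.
With the tool pointing down it reaches from about 0.4 to 0.825 m from the base axis. Payload 7 kg.
Tool frame: the origin (TCP) lies between the finger pads; the fingertips stand 22 mm ahead of it and the grasp point (between the pads) lies 3 mm ahead of it; z points along the fingers, y is the line along which they close (so a half turn about z gives the same grasp; the last joint's range is limited). The gripper opens to 88 mm and grips with 3 to 60 N. Pads are 19 mm wide; open, the fingers measure 130 mm over their backs; the gripper's body (78 mm by 193 mm) begins 47 mm behind the grasp point.
Start: joints at [-48.295, 20.546, 0.682, 0, -70.136, -16.507], TCP at [0.287, -0.611, 0.249] pointing down, gripper open.
Joint ranges: [-176.03, 176.03], [-82.01, 121.73], [-58.28, 71.71], [-173.87, 95.51], [-174.79, -0.11], [-173.66, 173.66]. Speed limits (degrees/s): [136.94, 136.94, 172.46, 180, 180, 180].

### API

Orientations are given as [roll, pitch, yaw] about the fixed x, y, z axes, in that order (R = Rz(yaw) Ry(pitch) Rx(roll)).
In Python, from plant import r, vision gives the robot as it stands.
- The arm moves only by the shell command python3 -m pendant 'ROWS' [FORCE]. ROWS is JSON, a list that holds one entry, the list of rows, each a list of 7 numbers: the shift along the tool's x, y, z scaled (see below), then the turn, a rotation vector about the tool's x, y, z scaled (see below), then the opening, from -1 (shut) to 1 (fully open). In form: [[[x, y, z, wx, wy, wz, fingers], ...]]. A call has exactly 8 rows; each row shifts and turns the commanded pose from where the row before left it, along the tool's axes as they then stand; what a row does not reach is not made up. The controller multiplies each number of a shift by 20 mm and each number of a turn by 4 degrees. A row lasts 1/10 s, in which the tool goes at most 50 mm and 8.59 degrees, less where a joint would pass 70% of its speed; a pose out of reach is approached as far as the arm can. A call with a number of a shift or a turn outside -1 to 1 is refused whole. A call with a gripper value outside its range is refused whole. The fingers move at their own pace and stop on an object; FORCE is the grip in N (left out, the last holds). Time passes only in rows, so rows that do not move let the fingers close, or fill a call up. It gives the time, the measured TCP pose, the force, the opening and the grip force at its end, in the units of the state.
- r.get_state(): the state, without advancing time (a new reading comes with each control period).
- vision.capture(name): name is "side" or "top"; returns a dict with "frame" (384x512x3 uint8, blue, green, red), "depth" (384x512 float32, m along the optical axis (not along the pixel's ray), 0 where there is no reading), "camera_matrix" (3x3 intrinsics, pixels), "extrinsics" (4x4, takes a point from world to camera coordinates). Camera axes: x right, y up, looking along -z (the intrinsics and any distortion apply to the point x, -y, -z); pixel columns grow to the right and rows downward; lengths in m; the calibration is good to about 2 mm. A picture is of the moment at which its call begins.
- r.close_job(): hands the job in; it is judged then, once.
The state is a dict: "time_s": time; "joints": joint angles; "qd": joint speeds; "joint_torque": joint torques, N m; "tcp_pos": TCP position; "eef_rot": TCP orientation; "contact_force": force on the tool from outside, world axes, zero at the start; "moment": the same for the moment, N m; "gripper_width": finger opening in m; "gripper_force": force on a finger pad.
Only numpy, scipy, OpenCV 4.12 (cv2) and the standard library are available. Lean on these libraries where they do the work, as an engineer would, in place of code of your own. Each camera call takes 0.05 s, during which the arm holds its last target. There are 200 camera calls.

## Working session

There is one attempt and no reset: what is moved stays moved. The work goes in short steps, Python scripts to look and compute and a shell command to move; the robot and the scene stay as the last step left them, time stands still between calls to the robot, and variables do not carry over. Pictures are saved under pics/ and viewed, at most 10 in all, crops included, and the job is handed in when it is done.

```bash
ls; mkdir -p pics
python3 - <<'E'
from plant import r, vision
import cv2,numpy as np
for n in("side","top"):
    c=vision.capture(n); cv2.imwrite(f"pics/{n}0.png",c["frame"]); np.savez(f"{n}0.npz",**c)
    print(n,c["camera_matrix"].round(1).tolist(),c["extrinsics"].round(3).tolist())
s=r.get_state();print({k:s[k] for k in("time_s","tcp_pos","eef_rot","contact_force","gripper_width")})
E
```

```text
pics
side [[400.0, 0.0, 250.6], [0.0, 400.0, 194.0], [0.0, 0.0, 1.0]] [[-0.989, -0.15, -0.013, 0.561], [0.073, -0.554, 0.829, -0.141], [-0.132, 0.819, 0.559, -1.047], [0.0, 0.0, 0.0, 1.0]]
top [[406.5, 0.0, 262.5], [0.0, 406.5, 197.8], [0.0, 0.0, 1.0]] [[0.018, -0.999, -0.035, 0.018], [0.995, 0.015, 0.1, -0.575], [-0.099, -0.037, 0.994, -0.979], [0.0, 0.0, 0.0, 1.0]]
{'time_s': 0.1, 'tcp_pos': array([ 0.28719628, -0.61040802,  0.24772843]), 'eef_rot': array([ 1.79915042e+02, -6.88731304e-03, -1.54808212e+02]), 'contact_force': array([0.03401045, 0.36249162, 0.84947062]), 'gripper_width': 0.08796335866324784}
```

View pics/side0.png

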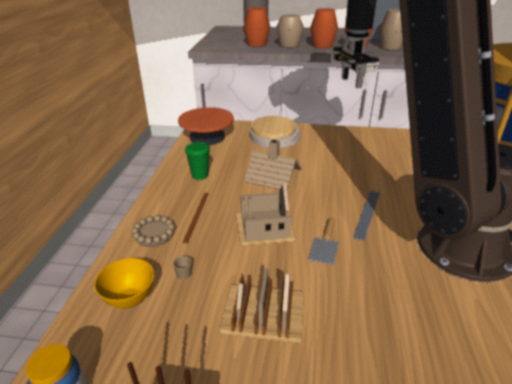

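View pics/top0.png

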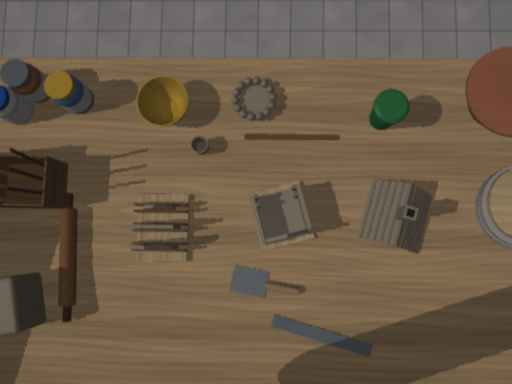

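Side view: rack at (262,310) nearest, house at (265,220), roof with chimney at (272,160). Top view: rack at (162,228), house (282,215), roof (395,214) with chimney at (410,213). Now a magnified look with a height map.

```bash
cat > h.py <<'E'
import numpy as np,cv2
from plant import r,vision
def load(n): return dict(np.load(n))
def cloud(c):
    K,E,d=c["camera_matrix"],c["extrinsics"],c["depth"]
    v,u=np.mgrid[:d.shape[0],:d.shape[1]]
    p=np.stack([(u-K[0,2])/K[0,0]*d,-(v-K[1,2])/K[1,1]*d,-d],-1)
    w=(p-E[:3,3])@E[:3,:3]
    w[d==0]=np.nan
    return w
def proj(c,P):
    K,E=c["camera_matrix"],c["extrinsics"]
    q=np.atleast_2d(P)@E[:3,:3].T+E[:3,3]; z=-q[:,2]
    return np.stack([K[0,0]*q[:,0]/z+K[0,2],-K[1,1]*q[:,1]/z+K[1,2]],1)
E
python3 - <<'E'
from h import *
t=load("top0.npz");s=load("side0.npz")
w=cloud(t)
a=t["frame"][170:275,125:445]
z=np.nan_to_num(w[...,2][170:275,125:445]); zc=cv2.applyColorMap(np.clip(z/0.15*255,0,255).astype(np.uint8),cv2.COLORMAP_JET)
b=s["frame"][140:340,200:320]
im=np.vstack([cv2.resize(x,None,fx=2.5,fy=2.5,interpolation=cv2.INTER_CUBIC) for x in(a,zc)])
cv2.imwrite("pics/a.png",im); cv2.imwrite("pics/b.png",cv2.resize(b,None,fx=3,fy=3,interpolation=cv2.INTER_CUBIC))
for n,c in(("top",t),("side",s)):
    w=cloud(c); m=(w[...,0]>.4)&(w[...,0]<.8)&(abs(w[...,1])<.4)&(abs(w[...,2])<.005)
    x=w[m]; print(n,len(x),np.nanmedian(x[:,2]),np.nanstd(x[:,2]))
    for (v,u) in [((200,160)),(228,160),(245,160),(213,410),(215,282)] if n=="top" else [(270,263),(300,265),(290,285),(145,273),(187,284)]: print((u,v),w[v,u].round(4))
E
```

```text
top 35147 0.0012998445372002325 0.001755043617139352
(160, 200) [0.5666 0.289  0.0126]
(160, 228) [0.4948 0.2751 0.0499]
(160, 245) [0.4548 0.2595 0.0977]
(410, 213) [ 0.5358 -0.3008  0.1287]
(282, 215) [ 0.5328 -0.0212  0.0238]
side 21046 0.00044378635063877344 0.0013345146695358055
(263, 270) [5.133e-01 1.534e-01 5.000e-04]
(265, 300) [0.4928 0.2836 0.0424]
(285, 290) [0.4501 0.3122 0.1105]
(273, 145) [ 0.5367 -0.2851  0.1213]
(284, 187) [ 0.4804 -0.0223  0.1347]
```

View pics/a.png

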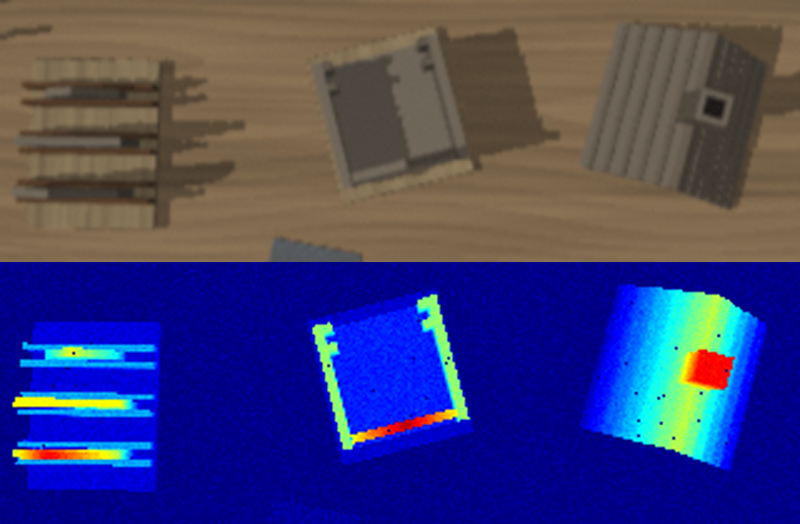

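View pics/b.png

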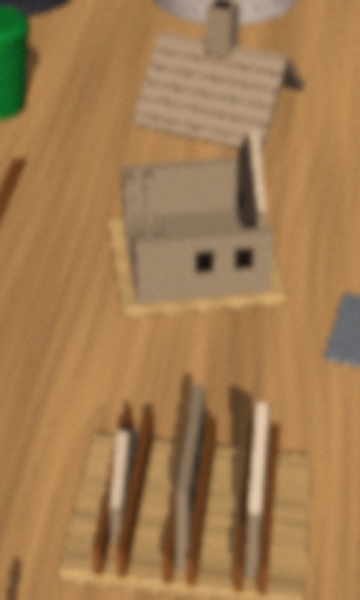

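Zoomed views: front wall (red peak) is in the near slot at top-px (~145,247); house's open end faces +x (away from the robot), closed gable at the near end; roof right with chimney at (410,213). Now I fit models to the depth clouds.

```bash
cat >> h.py <<'E'
from scipy.optimize import least_squares
from scipy.spatial.transform import Rotation as Rot
def poly(P,q):
    P=np.array(P,float);B=np.roll(P,-1,0);d=np.full(len(q),9.);ins=np.zeros(len(q),bool)
    for a,b in zip(P,B):
        e=b-a;w=q-a;t=np.clip(w@e/(e@e),0,1)
        d=np.minimum(d,np.linalg.norm(w-t[:,None]*e,axis=1))
        if a[1]!=b[1]: ins^=((a[1]>q[:,1])!=(b[1]>q[:,1]))&(q[:,0]<a[0]+(q[:,1]-a[1])*e[0]/e[1])
    return np.where(ins,-d,d)
def ext(P,x0,x1,p):  # polygon in (y,z) extruded in x
    d=poly(P,p[:,1:]);e=abs(p[:,0]-(x0+x1)/2)-(x1-x0)/2
    return np.minimum(np.maximum(d,e),0)+np.hypot(np.maximum(d,0),np.maximum(e,0))
def rect(y0,y1,z0,z1): return [(y0,z0),(y1,z0),(y1,z1),(y0,z1)]
mm=1e-3
def Hs(p,L=60):
    P=p/mm
    g=[(-60.5,10),(60.5,10),(60.5,81.5),(0,142),(-60.5,81.5)]
    return mm*np.min([ext(rect(-68,68,0,10),-75,75,P),ext(rect(-55,55,10,22),-50,L,P),ext(rect(-60.5,-51.5,10,76),-56,L,P),ext(rect(51.5,60.5,10,76),-56,L,P),ext(g,-56,-48,P)],0)
def Rf(p):
    P=p/mm
    return mm*np.minimum(ext([(0,70.7),(70.7,0),(77.1,6.4),(0,83.4),(-77.1,6.4),(-70.7,0)],-75,75,P),ext(rect(-14,14,75,130),-14,14,P))
WP=[(-47,0),(-15,0),(-15,45),(15,45),(15,0),(47,0),(47,6),(50,6),(50,70),(0,120),(-50,70),(-50,6)]
def Wl(p): return mm*ext(WP,-4,4,p/mm)
def fit(f,pts,x0,free=4):
    # params x,y,yaw,z,(roll,pitch)
    x0=np.r_[x0,np.zeros(6)][:6]
    def T(x): return Rot.from_euler('xyz',[x[4],x[5],x[2]]).as_matrix()
    def res(v):
        x=x0.copy();x[:free]=v
        return f((pts-[x[0],x[1],x[3]])@T(x))/mm
    s=least_squares(res,x0[:free],loss='soft_l1',f_scale=1.5,x_scale=[.01,.01,.1,.01,.1,.1][:free],diff_step=1e-5)
    return s.x,np.median(abs(res(s.x)))
def sel(c,x0,x1,y0,y1,z0,z1):
    w=cloud(c).reshape(-1,3)
    return w[(w[:,0]>x0)&(w[:,0]<x1)&(w[:,1]>y0)&(w[:,1]<y1)&(w[:,2]>z0)&(w[:,2]<z1)]
def show(n,v,m,k): v=v.copy();print(n,k,'xyz mm',(v[[0,1,3]]/mm).round(1),'yaw,roll,pitch',np.degrees(v[[2]+list(range(4,len(v)))]).round(2),'med',round(m,2))
E
python3 - <<'E'
from h import *
C={k:load(k+"0.npz") for k in("top","side")}
C2=dict(C)
for k in("top","side"):
    c=C[k]
    p=sel(c,.42,.65,-.13,.1,.005,.16); show('house',*fit(Hs,p,[.53,-.02,.25,0]),k)
    p=sel(c,.4,.68,-.42,-.17,.006,.16); 
    for y0 in (-.25,): 
        show('roof',*fit(Rf,p,[.535,-.27,y0,0]),k); show('roof6',*fit(Rf,p,[.535,-.27,y0,0,0,0],6),k)
    p=sel(c,.42,.48,.15,.38,.048,.16);print(p.min(0),p.max(0))
    show('wall',*fit(Wl,p,[.45,.28,0,.012]),k);show('wall6',*fit(Wl,p,[.45,.28,0,.012,0,0],6),k)
E
```

```text
house top xyz mm [531.8 -17.4   1.3] yaw,roll,pitch [15.25] med 1.22
roof top xyz mm [ 537.5 -300.5    2.1] yaw,roll,pitch [-15.35] med 1.02
roof6 top xyz mm [ 537.9 -300.6   14.6] yaw,roll,pitch [-15.41  -0.17  -0.13] med 1.17
[0.44666462 0.23551964 0.04934161] [0.45486294 0.33376746 0.13410438]
wall top xyz mm [450.8 286.2  13.6] yaw,roll,pitch [0.53] med 0.59
wall6 top xyz mm [448.  285.9  13.6] yaw,roll,pitch [ 1.47 -0.15  1.68] med 0.63
house side xyz mm [ 5.353e+02 -5.200e+00  4.000e-01] yaw,roll,pitch [16.34] med 1.37
roof side xyz mm [ 536.1 -298.3    1.5] yaw,roll,pitch [-15.16] med 1.55
roof6 side xyz mm [ 536.3 -298.2    1.4] yaw,roll,pitch [-15.18   0.3   -0.18] med 1.53
[0.44467198 0.24315248 0.04935907] [0.4528088  0.33969181 0.13278998]
wall side xyz mm [448.3 322.8  41.6] yaw,roll,pitch [0.61] med 1.22
wall6 side xyz mm [448.1 323.5  41. ] yaw,roll,pitch [0.96 1.62 0.01] med 1.26
```

```bash
cat >> h.py <<'E'
def rows(pts,p=None,yaw=None,fing=1.0,step=1.0,pad=True):
    """pts: list of (x,y,z mm, yaw deg); prints tool-axis rows"""
    s=r.get_state()
    if p is None: p=np.array(s["tcp_pos"])*1e3
    if yaw is None: yaw=s["eef_rot"][2]
    p=np.array(p,float); out=[]
    for q in pts:
        q=np.array(q,float)
        for _ in range(200):
            d=q[:3]-p; a=(q[3]-yaw+180)%360-180
            if np.abs(d).max()<.15 and abs(a)<.05: break
            c,sn=np.cos(np.radians(yaw)),np.sin(np.radians(yaw))
            M=np.array([[c,sn,0],[sn,-c,0],[0,0,-1]]) # cols: tool axes (y,z flipped)
            l=M.T@d/20; l*=min(1,step/max(abs(l).max(),1e-9)); l=l.round(2)
            w=round(float(np.clip(-a/4,-1,1)),2)
            out.append([*l,0,0,w,fing]); p=p+M@(l*20); yaw-=w*4
    for i in range(0,len(out),8):
        ch=out[i:i+8]; ch+=[[0,0,0,0,0,0,fing]]*(8-len(ch))
        print('[['+','.join('['+','.join(f'{v+0:g}' for v in x)+']' for x in ch)+']]')
    print('end',p.round(1),round(yaw,2))
E
python3 - <<'E'
from h import *
C={k:load(k+"0.npz") for k in("top","side")}
c=C["side"]
p=sel(c,.42,.65,-.13,.1,.005,.16); show('house',*fit(Hs,p,[.532,-.017,.266,0],3),'side')
p=sel(c,.43,.47,.15,.38,.055,.16);show('wall',*fit(Wl,p,[.449,.286,0,.012],3),'side')
for k in C:
    p=sel(C[k],.42,.48,.15,.38,.12,.16); print(k,'peak',p.mean(0)*1e3,len(p),p[:,2].max())
rows([(480,-160,249,-120),(449.5,287,230,-89.2)])
E
```

```text
Traceback (most recent call last):
  File "h.py", line 50, in show
    def show(n,v,m,k): v=v.copy();print(n,k,'xyz mm',(v[[0,1,3]]/mm).round(1),'yaw,roll,pitch',np.degrees(v[[2]+list(range(4,len(v)))]).round(2),'med',round(m,2))
                                                      ~^^^^^^^^^
IndexError: index 3 is out of bounds for axis 0 with size 3
```

```bash
sed -i 's/v=v.copy();print/v=v if len(v)>3 else np.r_[v,0];print/' h.py
python3 - <<'E'
from h import *
C={k:load(k+"0.npz") for k in("top","side")}
c=C["side"]
p=sel(c,.42,.65,-.13,.1,.005,.16); show('house',*fit(Hs,p,[.532,-.017,.266,0],3),'side')
p=sel(c,.43,.47,.15,.38,.055,.16);show('wall',*fit(Wl,p,[.449,.286,0,.012],3),'side')
for k in C:
    p=sel(C[k],.42,.48,.15,.38,.12,.16); print(k,'peak',p.mean(0)*1e3,len(p),p[:,2].max())
rows([(480,-160,249,-120),(449.5,287,230,-89.2)])
E
```

```text
house side xyz mm [531.3 -15.    0. ] yaw,roll,pitch [15.9] med 0.98
wall side xyz mm [448.8 289.    0. ] yaw,roll,pitch [0.12] med 0.56
top peak [450.94910334 285.76182181 126.32380414] 40 0.13410437842536732
side peak [448.85471646 294.23924778 126.21211885] 37 0.13278998325430721
[[[-1,0.89,0,0,0,-1,1],[-1,0.77,0,0,0,-1,1],[-1,0.67,0,0,0,-1,1],[-1,0.57,0,0,0,-1,1],[-1,0.48,0,0,0,-1,1],[-1,0.4,0,0,0,-1,1],[-1,0.32,0,0,0,-1,1],[-1,0.24,0,0,0,-1,1]]]
[[[-1,0.17,0,0,0,-0.7,1],[-1,0.12,0,0,0,0,1],[-1,0.12,0,0,0,0,1],[-1,0.12,-0.01,0,0,0,1],[-1,0.12,0,0,0,0,1],[-1,0.12,-0.01,0,0,0,1],[-1,0.12,0,0,0,0,1],[-1,0.12,-0.01,0,0,0,1]]]
[[[-1,0.12,0,0,0,0,1],[-1,0.12,-0.01,0,0,0,1],[-1,0.12,0,0,0,0,1],[-1,0.12,-0.01,0,0,0,1],[-1,0.12,0,0,0,0,1],[-1,0.12,-0.01,0,0,0,1],[-1,0.11,0,0,0,0,1],[-0.16,0.02,0,0,0,0,1]]]
[[[-1,0.67,0.05,0,0,-1,1],[-1,0.58,0.05,0,0,-1,1],[-1,0.49,0.05,0,0,-1,1],[-1,0.4,0.05,0,0,-1,1],[-1,0.32,0.04,0,0,-1,1],[-1,0.25,0.04,0,0,-1,1],[-1,0.17,0.04,0,0,-1,1],[-1,0.1,0.04,0,0,-0.7,1]]]
[[[-1,0.05,0.04,0,0,0,1],[-1,0.05,0.04,0,0,0,1],[-1,0.06,0.04,0,0,0,1],[-1,0.05,0.04,0,0,0,1],[-1,0.06,0.04,0,0,0,1],[-1,0.05,0.04,0,0,0,1],[-1,0.06,0.04,0,0,0,1],[-1,0.05,0.05,0,0,0,1]]]
[[[-1,0.06,0.04,0,0,0,1],[-1,0.05,0.05,0,0,0,1],[-1,0.06,0.04,0,0,0,1],[-1,0.05,0.05,0,0,0,1],[-1,0.06,0.04,0,0,0,1],[-0.73,0.04,0.04,0,0,0,1],[0,0,0,0,0,0,1],[0,0,0,0,0,0,1]]]
end [449.5 287.  229.9] -89.21
```

```bash
python3 -m pendant '[[[-1,0.89,0,0,0,-1,1],[-1,0.77,0,0,0,-1,1],[-1,0.67,0,0,0,-1,1],[-1,0.57,0,0,0,-1,1],[-1,0.48,0,0,0,-1,1],[-1,0.4,0,0,0,-1,1],[-1,0.32,0,0,0,-1,1],[-1,0.24,0,0,0,-1,1]]]'
python3 -m pendant '[[[-1,0.17,0,0,0,-0.7,1],[-1,0.12,0,0,0,0,1],[-1,0.12,0,0,0,0,1],[-1,0.12,0,0,0,0,1],[-1,0.12,0,0,0,0,1],[-1,0.12,0,0,0,0,1],[-1,0.12,0,0,0,0,1],[-1,0.12,0,0,0,0,1]]]'
python3 -m pendant '[[[-1,0.12,0,0,0,0,1],[-1,0.12,0,0,0,0,1],[-1,0.12,0,0,0,0,1],[-1,0.12,0,0,0,0,1],[-1,0.12,0,0,0,0,1],[-1,0.12,0,0,0,0,1],[-1,0.11,0,0,0,0,1],[-0.16,0.02,0,0,0,0,1]]]'
python3 -m pendant '[[[-1,0.67,0.05,0,0,-1,-0.2],[-1,0.58,0.05,0,0,-1,-0.2],[-1,0.49,0.05,0,0,-1,-0.2],[-1,0.4,0.05,0,0,-1,-0.2],[-1,0.32,0.04,0,0,-1,-0.2],[-1,0.25,0.04,0,0,-1,-0.2],[-1,0.17,0.04,0,0,-1,-0.2],[-1,0.1,0.04,0,0,-0.7,-0.2]]]'
python3 -m pendant '[[[-1,0.05,0.04,0,0,0,-0.2],[-1,0.05,0.04,0,0,0,-0.2],[-1,0.06,0.04,0,0,0,-0.2],[-1,0.05,0.04,0,0,0,-0.2],[-1,0.06,0.04,0,0,0,-0.2],[-1,0.05,0.04,0,0,0,-0.2],[-1,0.06,0.04,0,0,0,-0.2],[-1,0.05,0.05,0,0,0,-0.2]]]'
python3 -m pendant '[[[-1,0.06,0.04,0,0,0,-0.2],[-1,0.05,0.05,0,0,0,-0.2],[-1,0.06,0.04,0,0,0,-0.2],[-1,0.05,0.05,0,0,0,-0.2],[-1,0.06,0.04,0,0,0,-0.2],[-0.73,0.04,0.04,0,0,0,-0.2],[0,0,0,0,0,0,-0.2],[0,0,0,0,0,0,-0.2]]]'
python3 - <<'E'
from h import *
print(r.get_state()["eef_rot"])
rows([(449.6,288,162,-89.5),(449.6,288,118,-89.5)],fing=-0.2)
E
```

```text
time_s: 0.9
tcp_pos: [0.3599, -0.4401, 0.2482]
eef_rot: [180.0, 0.0, -122.6]
contact_force: [0.0, 0.0, -0.5]
gripper_width: 0.0878
gripper_force: 0.0
time_s: 1.7
tcp_pos: [0.4232, -0.292, 0.2483]
eef_rot: [180.0, -0.0, -120.0]
contact_force: [0.3, -0.1, 0.3]
gripper_width: 0.0877
gripper_force: 0.0
time_s: 2.5
tcp_pos: [0.4805, -0.159, 0.2483]
eef_rot: [180.0, 0.0, -119.9]
contact_force: [0.7, 0.2, 0.1]
gripper_width: 0.0875
gripper_force: 0.0
time_s: 3.3
tcp_pos: [0.468, 0.0126, 0.2412]
eef_rot: [180.0, -0.0, -89.1]
contact_force: [0.9, -0.0, -0.8]
gripper_width: 0.0356
gripper_force: 0.0
time_s: 4.1
tcp_pos: [0.4574, 0.1724, 0.2346]
eef_rot: [180.0, -0.0, -89.2]
contact_force: [0.2, -0.3, 0.1]
gripper_width: 0.0351
gripper_force: 0.0
time_s: 4.9
tcp_pos: [0.4494, 0.2868, 0.2293]
eef_rot: [180.0, -0.0, -89.2]
contact_force: [0.7, -0.2, 0.2]
gripper_width: 0.0352
gripper_force: 0.0
[ 1.79973259e+02 -3.25026892e-02 -8.91637818e+01]
[[[-0.02,0,1,0,0,0.08,-0.2],[-0.02,0,1,0,0,0,-0.2],[-0.02,-0.01,1,0,0,0,-0.2],[0,0,0.36,0,0,0,-0.2],[0,0,1,0,0,0,-0.2],[0,0,1,0,0,0,-0.2],[0,0,0.2,0,0,0,-0.2],[0,0,0,0,0,0,-0.2]]]
end [449.6 288.  118.1] -89.48
```

```bash
python3 -m pendant '[[[-0.02,0,1,0,0,0.08,-0.2],[-0.02,0,1,0,0,0,-0.2],[-0.02,0,1,0,0,0,-0.2],[0,0,0.36,0,0,0,-0.2],[0,0,1,0,0,0,-0.2],[0,0,1,0,0,0,-0.2],[0,0,0.2,0,0,0,-0.2],[0,0,0,0,0,0,-0.2]]]'
python3 -m pendant '[[[0,0,0,0,0,0,-1],[0,0,0,0,0,0,-1],[0,0,0,0,0,0,-1],[0,0,0,0,0,0,-1],[0,0,0,0,0,0,-1],[0,0,0,0,0,0,-1],[0,0,0,0,0,0,-1],[0,0,0,0,0,0,-1]]]' 25
```

```text
time_s: 5.7
tcp_pos: [0.4496, 0.2875, 0.1185]
eef_rot: [180.0, -0.0, -89.5]
contact_force: [-0.6, 0.4, 0.5]
gripper_width: 0.035
gripper_force: 0.0
time_s: 6.5
tcp_pos: [0.4497, 0.288, 0.1189]
eef_rot: [-180.0, 0.0, -89.5]
contact_force: [-1.5, -1.4, 4.7]
gripper_width: 0.0083
gripper_force: 25.0
```

```bash
python3 -m pendant '[[[0,0,-0.2,0,0,0,-1],[0,0,-0.4,0,0,0,-1],[0,0,-0.5,0,0,0,-1],[0,0,-0.5,0,0,0,-1],[0,0,-0.5,0,0,0,-1],[0,0,-0.5,0,0,0,-1],[0,0,-0.5,0,0,0,-1],[0,0,-0.5,0,0,0,-1]]]' 25
python3 -m pendant '[[[0,0,-0.7,0,0,0,-1],[0,0,-0.7,0,0,0,-1],[0,0,-0.5,0,0,0,-1],[0,0,-0.2,0,0,0,-1],[0,0,0,0,0,0,-1],[0,0,0,0,0,0,-1],[0,0,0,0,0,0,-1],[0,0,0,0,0,0,-1]]]' 25
python3 - <<'E'
from h import *
for k in("top","side"):
    c=vision.capture(k); cv2.imwrite(f"pics/{k}1.png",c["frame"][150:340,120:380]); 
    p=sel(c,.42,.48,.15,.38,.11,.19)
    show('wall',*fit(Wl,p,[.4495,.288,0,.1]),k);show('wall6',*fit(Wl,p,[.4495,.288,0,.1],6),k)
print(r.get_state()["tcp_pos"])
rows([(575,-4,222,-74)],fing=-1,step=.7)
E
```

```text
time_s: 7.3
tcp_pos: [0.4495, 0.2878, 0.1913]
eef_rot: [-180.0, 0.0, -89.5]
contact_force: [-0.8, 0.2, -2.4]
gripper_width: 0.0078
gripper_force: 25.0
time_s: 8.1
tcp_pos: [0.4494, 0.2876, 0.2318]
eef_rot: [180.0, -0.0, -89.5]
contact_force: [0.7, 0.6, -2.1]
gripper_width: 0.0076
gripper_force: 25.0
wall top xyz mm [453.3 285.6 124.9] yaw,roll,pitch [-3.61] med 0.17
wall6 top xyz mm [450.6 285.6 119.1] yaw,roll,pitch [ 0.56 -0.11  0.78] med 0.19
wall side xyz mm [449.3 288.2 122.6] yaw,roll,pitch [0.19] med 0.38
wall6 side xyz mm [449.5 287.8 122. ] yaw,roll,pitch [ 0.11 -0.62 -0.22] med 0.41
[0.44942656 0.28771777 0.23195174]
[[[0.7,-0.29,0.02,0,0,-1,-1],[0.7,-0.24,0.02,0,0,-1,-1],[0.7,-0.19,0.02,0,0,-1,-1],[0.7,-0.13,0.02,0,0,-0.88,-1],[0.7,-0.09,0.02,0,0,0,-1],[0.7,-0.09,0.02,0,0,0,-1],[0.7,-0.09,0.02,0,0,0,-1],[0.7,-0.09,0.02,0,0,0,-1]]]
[[[0.7,-0.09,0.02,0,0,0,-1],[0.7,-0.09,0.02,0,0,0,-1],[0.7,-0.09,0.02,0,0,0,-1],[0.7,-0.09,0.02,0,0,0,-1],[0.7,-0.09,0.02,0,0,0,-1],[0.7,-0.09,0.03,0,0,0,-1],[0.7,-0.09,0.02,0,0,0,-1],[0.7,-0.09,0.03,0,0,0,-1]]]
[[[0.7,-0.09,0.02,0,0,0,-1],[0.7,-0.09,0.03,0,0,0,-1],[0.7,-0.09,0.02,0,0,0,-1],[0.7,-0.09,0.03,0,0,0,-1],[0.7,-0.09,0.02,0,0,0,-1],[0.7,-0.09,0.03,0,0,0,-1],[0.24,-0.02,0.01,0,0,0,-1],[0,0,0,0,0,0,-1]]]
end [574.9  -4.  222. ] -74.0
```

```bash
python3 -m pendant '[[[0.7,-0.29,0.02,0,0,-1,-1],[0.7,-0.24,0.02,0,0,-1,-1],[0.7,-0.19,0.02,0,0,-1,-1],[0.7,-0.13,0.02,0,0,-0.8,-1],[0.7,-0.09,0.02,0,0,0,-1],[0.7,-0.09,0.02,0,0,0,-1],[0.7,-0.09,0.02,0,0,0,-1],[0.7,-0.09,0.02,0,0,0,-1]]]' 25
python3 -m pendant '[[[0.7,-0.09,0.02,0,0,0,-1],[0.7,-0.09,0.02,0,0,0,-1],[0.7,-0.09,0.02,0,0,0,-1],[0.7,-0.09,0.02,0,0,0,-1],[0.7,-0.09,0.02,0,0,0,-1],[0.7,-0.09,0.03,0,0,0,-1],[0.7,-0.09,0.02,0,0,0,-1],[0.7,-0.09,0.03,0,0,0,-1]]]' 25
python3 -m pendant '[[[0.7,-0.09,0.02,0,0,0,-1],[0.7,-0.09,0.03,0,0,0,-1],[0.7,-0.09,0.02,0,0,0,-1],[0.7,-0.09,0.03,0,0,0,-1],[0.7,-0.09,0.02,0,0,0,-1],[0.7,-0.09,0.03,0,0,0,-1],[0.24,-0.02,0.01,0,0,0,-1],[0,0,0,0,0,0,-1]]]' 25
python3 -m pendant '[[[0,0,0.8,0,0,0,-1],[0,0,0.4,0,0,0,-1],[0,0,0,0,0,0,-1],[0,0,0,0,0,0,-1],[0,0,0,0,0,0,-1],[0,0,0,0,0,0,-1],[0,0,0,0,0,0,-1],[0,0,0,0,0,0,-1]]]' 25
cat >> h.py <<'E'
def split(k,foot):
    """fit house (below foot) and held wall (above) in camera k; wall in house_slot frame"""
    c=vision.capture(k); np.savez(f"{k}_{r.get_state()['time_s']:.2f}.npz",**c)
    return c
E
python3 - <<'E'
from h import *
s=r.get_state();t=s["tcp_pos"];print(t*1e3,s["eef_rot"],s["contact_force"])
foot=t[2]-.1069
A={k:load(k+"0.npz") for k in("top","side")}
for k in("top","side"):
    c=vision.capture(k);np.savez(k+"2.npz",**c)
    h,m=fit(Hs,sel(A[k],.42,.65,-.13,.1,.005,.16),[.5315,-.0162,.27,0],3)
    p=sel(c,.53,.62,-.08,.07,foot+.006,foot+.114)
    w,m=fit(Wl,p,[t[0],t[1],.27,foot],4); show('wall',w,m,k)
    show('wall6',*fit(Wl,p,[t[0],t[1],.27,foot],6),k)
    R=Rot.from_euler('z',h[2]).as_matrix()
    print(k,len(p),'wall in slot mm',(R.T@np.array([w[0]-h[0],w[1]-h[1],0])*1e3-[46,0,0]).round(2),'dyaw',np.degrees(w[2]-h[2]).round(2))
E
```

```text
time_s: 9.0
tcp_pos: [0.4952, 0.1809, 0.2291]
eef_rot: [-180.0, -0.0, -74.4]
contact_force: [-0.4, 0.6, -1.7]
gripper_width: 0.0079
gripper_force: 25.0
time_s: 9.8
tcp_pos: [0.5394, 0.0769, 0.2255]
eef_rot: [-180.0, -0.0, -74.3]
contact_force: [0.6, 0.4, -2.0]
gripper_width: 0.008
gripper_force: 25.0
time_s: 10.6
tcp_pos: [0.5738, -0.0053, 0.2221]
eef_rot: [180.0, 0.0, -74.4]
contact_force: [-1.2, 0.7, -1.0]
gripper_width: 0.0079
gripper_force: 25.0
time_s: 11.4
tcp_pos: [0.5738, -0.0044, 0.1986]
eef_rot: [-180.0, 0.0, -74.3]
contact_force: [0.5, 0.2, -1.1]
gripper_width: 0.0079
gripper_force: 25.0
[573.77646865  -4.42829982 198.60919584] [-1.79976871e+02  1.99754003e-03 -7.43191356e+01] [ 0.47940266  0.1519599  -1.13677977]
wall top xyz mm [575.7  -2.5  91.7] yaw,roll,pitch [16.93] med 0.03
wall6 top xyz mm [578.3 -12.   89.6] yaw,roll,pitch [ 16.77 -18.66   0.27] med 0.01
top 4 wall in slot mm [0.09 2.99 0.  ] dyaw 1.82
wall side xyz mm [574.3  -3.7  92.7] yaw,roll,pitch [15.76] med 1.28
wall6 side xyz mm [573.5  -3.7  92.8] yaw,roll,pitch [15.95  0.24  0.73] med 1.18
side 330 wall in slot mm [-1.55 -0.89  0.  ] dyaw -0.13
```

```bash
cat >> h.py <<'E'
def Hc(p,L=60.25):
    P=p/mm; d=[Hs(p,L)]
    for s in(-1,1):
        a,b=sorted((s*42.5,s*52))
        for x0 in(31.75,51.25): d.append(mm*ext(rect(a,b,20,76),x0,x0+9,P))
    return np.min(d,0)
E
python3 - <<'E'
from h import *
A={k:load(k+"0.npz") for k in("top","side")}
for k,b in(("top",(1.2,-2.2)),("side",(.5,.7))):
    p=sel(A[k],.42,.65,-.13,.1,.005,.16)
    for L in(60.25,64):
        h,m=fit(lambda q:Hc(q,L),p,[.5315,-.0162,.27,0],4 if k=="top" else 3); show(f'house L{L}',h,m,k)
        R=Rot.from_euler('z',h[2]).as_matrix(); q=(p-[h[0],h[1],0])@R; f=lambda z0,z1:q[(q[:,2]>z0)&(q[:,2]<z1)]
        print('slot',(h[:2]*1e3+46*R[:2,0]-b).round(2))
    w=f(.073,.079); print('wall-top x range',np.percentile(w[:,0],[1,99])*1e3, len(w))
    w=f(.03,.08); w=w[(abs(w[:,1])<.05)&(w[:,0]>.02)]; print('cleat x hist',np.histogram(w[:,0]*1e3,np.arange(24,70,3))[0])
E
```

```text
house L60.25 top xyz mm [532.1 -17.3   1.3] yaw,roll,pitch [15.24] med 1.16
slot [575.27  -3.01]
house L64 top xyz mm [532.  -17.3   1.3] yaw,roll,pitch [15.19] med 1.15
slot [575.23  -3.07]
wall-top x range [-57.25755406  60.3794955 ] 386
cleat x hist [ 0  0  8 11 11  9  1  0  0 18 11  9  3  0  0]
house L60.25 side xyz mm [531.2 -15.1   0. ] yaw,roll,pitch [15.65] med 0.92
slot [575.04  -3.41]
house L64 side xyz mm [531.2 -15.2   0. ] yaw,roll,pitch [15.62] med 0.92
slot [574.96  -3.47]
wall-top x range [-57.16267554  59.12131078] 292
cleat x hist [ 4  3  3 15 16 19  5  1  2 13 19 16 12  0  0]
```

```bash
python3 -m pendant '[[[-0.04,-0.08,0,0,0,0.03,-1],[0,0,0.2,0,0,0,-1],[0,0,0.2,0,0,0,-1],[0,0,0.2,0,0,0,-1],[0,0,0.1,0,0,0,-1],[0,0,0,0,0,0,-1],[0,0,0,0,0,0,-1],[0,0,0,0,0,0,-1]]]' 25
python3 -m pendant '[[[0,0,0.1,0,0,0,-1],[0,0,0.1,0,0,0,-1],[0,0,0.1,0,0,0,-1],[0,0,0,0,0,0,-1],[0,0,0,0,0,0,-1],[0,0,0,0,0,0,-1],[0,0,0,0,0,0,-1],[0,0,0,0,0,0,-1]]]' 25
```

```text
time_s: 12.3
tcp_pos: [0.5751, -0.0033, 0.1845]
eef_rot: [-180.0, -0.0, -74.4]
contact_force: [-0.2, -0.4, -1.7]
gripper_width: 0.0078
gripper_force: 25.0
time_s: 13.1
tcp_pos: [0.5751, -0.0033, 0.1784]
eef_rot: [-180.0, -0.0, -74.4]
contact_force: [-0.2, -0.7, -1.4]
gripper_width: 0.0082
gripper_force: 25.0
```

Run:
```python
from h import *
s=r.get_state();t=s["tcp_pos"];print(t*1e3,s["eef_rot"],s["contact_force"])
c=vision.capture("side");np.savez("side3.npz",**c)
foot=t[2]-.1069
p=sel(c,.53,.62,-.08,.07,.085,foot+.114)
w,m=fit(Wl,p,[t[0],t[1],.27,foot],4);show('wall',w,m,'side')
h=np.array([531.2,-15.1]);R=Rot.from_euler('z',15.5,degrees=True).as_matrix()[:2,:2]
print(R.T@(w[:2]*1e3-h)-[46,0])
cv2.imwrite("pics/c.png",cv2.resize(c["frame"][150:260,210:310],None,fx=5,fy=5,interpolation=cv2.INTER_CUBIC))
```

```text
[575.07238885  -3.29012921 178.42103778] [-1.79992495e+02 -6.33582265e-04 -7.44427813e+01] [-0.18569843 -0.74113362 -1.4168821 ]
wall side xyz mm [575.3  -2.6  72.6] yaw,roll,pitch [15.75] med 1.19
[-0.13719701  0.20180821]
```

View pics/c.png

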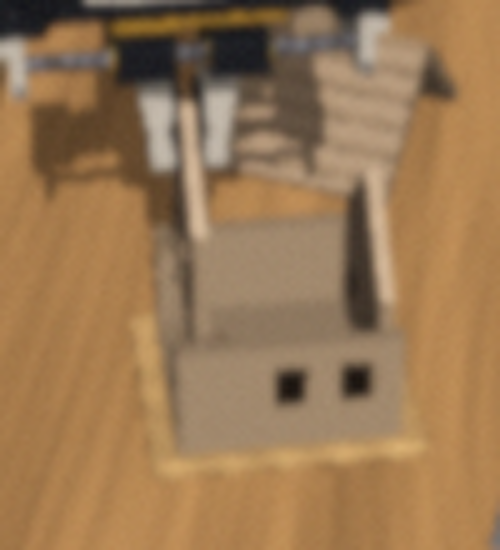

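The picture shows the wall held upright above the groove end of the house (px ~ (195,235)), foot just below the wall tops, no contact force. Continue lowering.

```bash
python3 -m pendant '[[[0,0,0.1,0,0,0,-1],[0,0,0.1,0,0,0,-1],[0,0,0.1,0,0,0,-1],[0,0,0.1,0,0,0,-1],[0,0,0,0,0,0,-1],[0,0,0,0,0,0,-1],[0,0,0,0,0,0,-1],[0,0,0,0,0,0,-1]]]' 25
python3 - <<'E'
from plant import r
s=r.get_state();print(s["contact_force"],s["moment"],s["tcp_pos"])
E
```

```text
time_s: 13.95
tcp_pos: [0.5751, -0.0033, 0.1705]
eef_rot: [-180.0, -0.0, -74.4]
contact_force: [0.9, -0.1, -1.8]
gripper_width: 0.0077
gripper_force: 25.0
[ 0.86082709 -0.08545871 -1.8471807 ] [ 0.02827038  0.09434209 -0.0001281 ] [ 0.57509666 -0.00327311  0.17047253]
```

```bash
python3 -m pendant '[[[0,0,0.15,0,0,0,-1],[0,0,0.15,0,0,0,-1],[0,0,0.15,0,0,0,-1],[0,0,0.15,0,0,0,-1],[0,0,0.15,0,0,0,-1],[0,0,0,0,0,0,-1],[0,0,0,0,0,0,-1],[0,0,0,0,0,0,-1]]]' 25
```

```text
time_s: 14.75
tcp_pos: [0.5752, -0.0033, 0.1555]
eef_rot: [-180.0, -0.0, -74.4]
contact_force: [-0.0, -0.4, -1.7]
gripper_width: 0.008
gripper_force: 25.0
```

```bash
python3 -m pendant '[[[0,0,0.2,0,0,0,-1],[0,0,0.2,0,0,0,-1],[0,0,0.2,0,0,0,-1],[0,0,0.2,0,0,0,-1],[0,0,0.2,0,0,0,-1],[0,0,0.1,0,0,0,-1],[0,0,0,0,0,0,-1],[0,0,0,0,0,0,-1]]]' 25
python3 -m pendant '[[[0,0,0.05,0,0,0,-1],[0,0,0.05,0,0,0,-1],[0,0,0,0,0,0,-1],[0,0,0,0,0,0,-1],[0,0,0,0,0,0,-1],[0,0,0,0,0,0,-1],[0,0,0,0,0,0,-1],[0,0,0,0,0,0,-1]]]' 25
```

```text
time_s: 15.55
tcp_pos: [0.5751, -0.0033, 0.1334]
eef_rot: [-180.0, -0.0, -74.4]
contact_force: [-0.8, -0.2, -1.0]
gripper_width: 0.0076
gripper_force: 25.0
time_s: 16.35
tcp_pos: [0.5751, -0.0033, 0.1314]
eef_rot: [-180.0, -0.0, -74.4]
contact_force: [-0.8, 0.7, -1.4]
gripper_width: 0.0078
gripper_force: 25.0
```

```bash
python3 -m pendant '[[[0,0,0.05,0,0,0,-1],[0,0,0,0,0,0,-1],[0,0,0.05,0,0,0,-1],[0,0,0,0,0,0,-1],[0,0,0,0,0,0,-1],[0,0,0,0,0,0,-1],[0,0,0,0,0,0,-1],[0,0,0,0,0,0,-1]]]' 25
python3 -m pendant '[[[0,0,0.05,0,0,0,-1],[0,0,0,0,0,0,-1],[0,0,0,0,0,0,-1],[0,0,0,0,0,0,-1],[0,0,0,0,0,0,-1],[0,0,0,0,0,0,-1],[0,0,0,0,0,0,-1],[0,0,0,0,0,0,-1]]]' 25
```

```text
time_s: 17.15
tcp_pos: [0.575, -0.0033, 0.1294]
eef_rot: [180.0, 0.0, -74.4]
contact_force: [-0.1, 1.6, -2.4]
gripper_width: 0.0077
gripper_force: 25.0
time_s: 17.95
tcp_pos: [0.5753, -0.0033, 0.1289]
eef_rot: [-180.0, -0.0, -74.4]
contact_force: [-1.5, -0.3, 6.2]
gripper_width: 0.0076
gripper_force: 25.0
```

Floor contact at exactly the expected height; release and rise.

```bash
python3 -m pendant '[[[0,0,0,0,0,0,-0.2],[0,0,0,0,0,0,-0.2],[0,0,0,0,0,0,-0.2],[0,0,0,0,0,0,-0.2],[0,0,0,0,0,0,-0.2],[0,0,0,0,0,0,-0.2],[0,0,0,0,0,0,-0.2],[0,0,0,0,0,0,-0.2]]]'
python3 -m pendant '[[[0,0,-0.3,0,0,0,-0.2],[0,0,-0.7,0,0,0,-0.2],[0,0,-1,0,0,0,-0.2],[0,0,-1,0,0,0,-0.2],[0,0,-1,0,0,0,-0.2],[0,0,-1,0,0,0,-0.2],[0,0,-0.5,0,0,0,-0.2],[0,0,0,0,0,0,-0.2]]]'
python3 - <<'E'
from h import *
# roof model at 0: averaged, bias corrected
for k,b in(("top",(1.2,-2.2)),("side",(.5,.7))):
    c=load(k+"0.npz");p=sel(c,.4,.68,-.42,-.17,.006,.16)
    v,m=fit(Rf,p,[.535,-.3,-.267,0]);print(k,v[:2]*1e3-b,np.degrees(v[2]))
    p=sel(c,.4,.68,-.42,-.17,.1245,.14);print('chimney top',p.mean(0)*1e3-[*b,0],len(p))
rows([(590,-90,232,-90),(536.5,-298.5,200,-105.2)],fing=1)
E
```

```text
time_s: 18.75
tcp_pos: [0.575, -0.0033, 0.1283]
eef_rot: [180.0, 0.0, -74.4]
contact_force: [-0.2, 0.4, 0.1]
gripper_width: 0.0348
gripper_force: 0.0
time_s: 19.55
tcp_pos: [0.5757, -0.0031, 0.24]
eef_rot: [-179.8, -0.0, -74.4]
contact_force: [-0.6, -0.5, -0.4]
gripper_width: 0.035
gripper_force: 0.0
top [ 536.28128641 -298.32084292] -15.353566114859314
chimney top [ 535.78355627 -297.31822354  130.88278882] 181
side [ 535.59962066 -298.97317818] -15.159457158604432
chimney top [ 534.70603409 -294.68913347  129.44152635] 53
[[[1,0.11,0.09,0,0,1,1],[1,0.04,0.09,0,0,1,1],[1,-0.03,0.09,0,0,1,1],[1,-0.1,0.09,0,0,0.89,1],[0.38,-0.07,0.04,0,0,0,1],[1,0.26,0.15,0,0,1,1],[1,0.18,0.15,0,0,1,1],[1,0.11,0.15,0,0,1,1]]]
[[[1,0.04,0.15,0,0,0.8,1],[1,-0.01,0.15,0,0,0,1],[1,-0.01,0.15,0,0,0,1],[1,-0.01,0.15,0,0,0,1],[1,-0.02,0.15,0,0,0,1],[1,-0.01,0.15,0,0,0,1],[1,-0.02,0.15,0,0,0,1],[0.71,-0.01,0.1,0,0,0,1]]]
end [ 536.6 -298.5  200. ] -105.19
```

```bash
python3 -m pendant '[[[1,0.11,0.09,0,0,1,1],[1,0.04,0.09,0,0,1,1],[1,-0.03,0.09,0,0,1,1],[1,-0.1,0.09,0,0,0.89,1],[0.38,-0.07,0.04,0,0,0,1],[1,0.26,0.15,0,0,1,1],[1,0.18,0.15,0,0,1,1],[1,0.11,0.15,0,0,1,1]]]'
python3 -m pendant '[[[1,0.04,0.15,0,0,0.8,1],[1,-0.01,0.15,0,0,0,1],[1,-0.01,0.15,0,0,0,1],[1,-0.01,0.15,0,0,0,1],[1,-0.02,0.15,0,0,0,1],[1,-0.01,0.15,0,0,0,1],[1,-0.02,0.15,0,0,0,1],[0.71,-0.01,0.1,0,0,0,1]]]'
python3 -m pendant '[[[0,0,0,0,0,0,1],[0,0,0,0,0,0,1],[0,0,0,0,0,0,1],[0,0,0,0,0,0,1],[0,0,0,0,0,0,1],[0,0,0,0,0,0,1],[0,0,0,0,0,0,1],[0,0,0,0,0,0,1]]]'
python3 - <<'E'
from h import *
for k,h in(("top",(532.1,-17.3,15.24)),("side",(531.2,-15.1,15.65))):
    c=vision.capture(k);np.savez(k+"4.npz",**c)
    p=sel(c,.53,.62,-.08,.07,.082,.16)
    R=Rot.from_euler('z',h[2],degrees=True).as_matrix()
    q=(p-np.array([h[0],h[1],0])*mm)@R; p=p[(q[:,0]>.02)]
    w,m=fit(Wl,p,[.575,-.0033,.27,.022],4);show('wall',w,m,k)
    w6,m=fit(Wl,p,[.575,-.0033,.27,.022],6);show('wall6',w6,m,k)
    print(len(p),p[:,2].max(),(R.T[:2,:2]@(w[:2]*1e3-h[:2])-[46,0]).round(2))
rows([(536,-298.6,150,-105.3),(536,-298.6,110,-105.3)],fing=1)
E
```

```text
time_s: 20.35
tcp_pos: [0.5736, -0.1496, 0.2203]
eef_rot: [179.9, -0.0, -102.1]
contact_force: [0.0, 0.1, 0.0]
gripper_width: 0.0863
gripper_force: 0.0
time_s: 21.15
tcp_pos: [0.5351, -0.2993, 0.1972]
eef_rot: [179.9, 0.0, -105.2]
contact_force: [0.0, 0.2, 0.1]
gripper_width: 0.0877
gripper_force: 0.0
time_s: 21.95
tcp_pos: [0.5359, -0.2986, 0.1984]
eef_rot: [-180.0, 0.0, -105.2]
contact_force: [0.3, 0.1, -0.5]
gripper_width: 0.0877
gripper_force: 0.0
wall top xyz mm [577.1  -4.9  23.6] yaw,roll,pitch [15.45] med 0.44
wall6 top xyz mm [577.2  -4.3  23.6] yaw,roll,pitch [15.42  0.43 -0.14] med 0.46
218 0.1441753618070421 [0.69 0.15]
wall side xyz mm [575.2  -2.3  23.1] yaw,roll,pitch [15.85] med 0.51
wall6 side xyz mm [576.6  -2.3  23.2] yaw,roll,pitch [15.98 -0.32 -0.97] med 0.51
135 0.14273235174660626 [-0.2   0.47]
[[[0,0,1,0,0,0.02,1],[0,-0.01,1,0,0,0,1],[0,0,0.42,0,0,0,1],[0,0,1,0,0,0,1],[0,0,1,0,0,0,1],[0,0,0,0,0,0,1],[0,0,0,0,0,0,1],[0,0,0,0,0,0,1]]]
end [ 536.  -298.7  110. ] -105.28
```

Front wall measures home (within ~1 mm, upright). Now the roof.

```bash
python3 -m pendant '[[[0,0,1,0,0,0.02,1],[0,0,1,0,0,0,1],[0,0,0.42,0,0,0,1],[0,0,0.7,0,0,0,1],[0,0,0.7,0,0,0,1],[0,0,0.6,0,0,0,1],[0,0,0,0,0,0,1],[0,0,0,0,0,0,1]]]'
python3 -m pendant '[[[0,0,0,0,0,0,-1],[0,0,0,0,0,0,-1],[0,0,0,0,0,0,-1],[0,0,0,0,0,0,-1],[0,0,0,0,0,0,-1],[0,0,0,0,0,0,-1],[0,0,0,0,0,0,-1],[0,0,0,0,0,0,-1]]]' 40
python3 -m pendant '[[[0,0,0,0,0,0,-1],[0,0,-0.1,0,0,0,-1],[0,0,-0.2,0,0,0,-1],[0,0,-0.4,0,0,0,-1],[0,0,-0.3,0,0,0,-1],[0,0,0,0,0,0,-1],[0,0,0,0,0,0,-1],[0,0,0,0,0,0,-1]]]' 40
```

```text
time_s: 22.85
tcp_pos: [0.5359, -0.2987, 0.1098]
eef_rot: [180.0, -0.0, -105.3]
contact_force: [0.0, -0.2, -0.5]
gripper_width: 0.0878
gripper_force: 0.0
time_s: 23.65
tcp_pos: [0.5358, -0.2986, 0.1099]
eef_rot: [180.0, 0.0, -105.3]
contact_force: [-0.1, 0.6, -0.8]
gripper_width: 0.0291
gripper_force: 0.0
time_s: 24.45
tcp_pos: [0.5356, -0.2986, 0.1297]
eef_rot: [180.0, 0.0, -105.3]
contact_force: [0.3, 0.8, -4.9]
gripper_width: 0.0278
gripper_force: 40.0
```

```bash
python3 -m pendant '[[[0,0,-0.5,0,0,0,-1],[0,0,-0.9,0,0,0,-1],[0,0,-1,0,0,0,-1],[0,0,-1,0,0,0,-1],[0,0,-1,0,0,0,-1],[0,0,-1,0,0,0,-1],[0,0,-1,0,0,0,-1],[0,0,-0.5,0,0,0,-1]]]' 40
python3 -m pendant '[[[0,0,0,0,0,0,-1],[0,0,0,0,0,0,-1],[0,0,0,0,0,0,-1],[0,0,0,0,0,0,-1],[0,0,0,0,0,0,-1],[0,0,0,0,0,0,-1],[0,0,0,0,0,0,-1],[0,0,0,0,0,0,-1]]]' 40
python3 - <<'E'
from h import *
s=r.get_state();t=s["tcp_pos"];print(t*1e3,s["eef_rot"],s["contact_force"])
z=t[2]-.11
for k,b in(("top",(1.2,-2.2)),("side",(.5,.7))):
    c=vision.capture(k);np.savez(k+"5.npz",**c)
    p=sel(c,.4,.68,-.42,-.17,z-.01,z+.086)
    v,m=fit(Rf,p,[t[0],t[1],-.267,z],4);show('roof',v,m,k);v,m=fit(Rf,p,[t[0],t[1],-.267,z],6);show('roof6',v,m,k);print(len(p))
rows([(530.8,-15.5,268,-74.5)],fing=-1,step=.8)
E
```

```text
time_s: 25.25
tcp_pos: [0.5364, -0.2989, 0.2706]
eef_rot: [-179.8, -0.0, -105.3]
contact_force: [0.6, -0.4, -4.6]
gripper_width: 0.0281
gripper_force: 40.0
time_s: 26.05
tcp_pos: [0.5358, -0.2986, 0.2679]
eef_rot: [180.0, 0.0, -105.3]
contact_force: [0.3, -0.1, -5.4]
gripper_width: 0.0278
gripper_force: 40.0
[ 535.82845098 -298.64888345  267.89490213] [ 1.79995884e+02  1.48531954e-03 -1.05282823e+02] [ 0.28474359 -0.06914388 -5.38444451]
roof top xyz mm [ 510.5 -294.2  159.5] yaw,roll,pitch [-16.81] med 0.92
roof6 top xyz mm [ 535.5 -285.4  173.5] yaw,roll,pitch [  7.13  -4.45 -20.19] med 0.94
110
roof side xyz mm [ 536.2 -298.   158.9] yaw,roll,pitch [-15.09] med 1.34
roof6 side xyz mm [ 536.1 -297.9  158.8] yaw,roll,pitch [-14.95   0.03   0.19] med 1.32
1720
[[[-0.8,0.23,0,0,0,-1,-1],[-0.8,0.17,0,0,0,-1,-1],[-0.8,0.12,0,0,0,-1,-1],[-0.8,0.06,0,0,0,-1,-1],[-0.8,0,0,0,0,-1,-1],[-0.8,-0.05,0,0,0,-1,-1],[-0.8,-0.11,0,0,0,-1,-1],[-0.8,-0.16,0,0,0,-0.7,-1]]]
[[[-0.8,-0.21,0,0,0,0,-1],[-0.8,-0.21,0,0,0,0,-1],[-0.8,-0.21,0,0,0,0,-1],[-0.8,-0.2,0,0,0,0,-1],[-0.8,-0.21,0,0,0,0,-1],[-0.8,-0.2,0,0,0,0,-1],[-0.8,-0.21,0,0,0,0,-1],[-0.8,-0.2,0,0,0,0,-1]]]
[[[-0.8,-0.21,0,0,0,0,-1],[-0.23,-0.06,0,0,0,0,-1],[0,0,0,0,0,0,-1],[0,0,0,0,0,0,-1],[0,0,0,0,0,0,-1],[0,0,0,0,0,0,-1],[0,0,0,0,0,0,-1],[0,0,0,0,0,0,-1]]]
end [530.8 -15.5 268. ] -74.48
```

```bash
python3 -m pendant '[[[-0.8,0.23,0,0,0,-1,-1],[-0.8,0.17,0,0,0,-1,-1],[-0.8,0.12,0,0,0,-1,-1],[-0.8,0.06,0,0,0,-1,-1],[-0.8,0,0,0,0,-1,-1],[-0.8,-0.05,0,0,0,-1,-1],[-0.8,-0.11,0,0,0,-1,-1],[-0.8,-0.16,0,0,0,-0.7,-1]]]' 40
python3 -m pendant '[[[-0.8,-0.21,0,0,0,0,-1],[-0.8,-0.21,0,0,0,0,-1],[-0.8,-0.21,0,0,0,0,-1],[-0.8,-0.2,0,0,0,0,-1],[-0.8,-0.21,0,0,0,0,-1],[-0.8,-0.2,0,0,0,0,-1],[-0.8,-0.21,0,0,0,0,-1],[-0.8,-0.2,0,0,0,0,-1]]]' 40
python3 -m pendant '[[[-0.8,-0.21,0,0,0,0,-1],[-0.23,-0.06,0,0,0,0,-1],[0,0,0,0,0,0,-1],[0,0,0,0,0,0,-1],[0,0,0,0,0,0,-1],[0,0,0,0,0,0,-1],[0,0,0,0,0,0,-1],[0,0,0,0,0,0,-1]]]' 40
python3 - <<'E'
from h import *
s=r.get_state();t=s["tcp_pos"];print(t*1e3,s["eef_rot"],s["contact_force"])
z=t[2]-.11
c=vision.capture("side");np.savez("side6.npz",**c)
p=sel(c,.4,.68,-.15,.12,z-.005,z+.086)
v,m=fit(Rf,p,[t[0],t[1],.27,z],4);show('roof',v,m,"side");v6,m=fit(Rf,p,[t[0],t[1],.27,z],6);show('roof6',v6,m,"side")
R=Rot.from_euler('z',15.5,degrees=True).as_matrix()[:2,:2]
print(R.T@(v[:2]*1e3-[531.2,-15.1]))
rows([(530.8,-15.5,188,-74.5)],fing=-1,step=.5)
E
```

```text
time_s: 26.95
tcp_pos: [0.5336, -0.1683, 0.2681]
eef_rot: [-180.0, -0.0, -74.3]
contact_force: [0.1, -0.6, -4.5]
gripper_width: 0.0277
gripper_force: 40.0
time_s: 27.75
tcp_pos: [0.5311, -0.0361, 0.2682]
eef_rot: [-180.0, -0.0, -74.5]
contact_force: [-0.1, -0.1, -4.8]
gripper_width: 0.0277
gripper_force: 40.0
time_s: 28.55
tcp_pos: [0.5308, -0.0157, 0.2679]
eef_rot: [180.0, -0.0, -74.5]
contact_force: [0.3, 0.5, -5.2]
gripper_width: 0.0277
gripper_force: 40.0
[530.8188569  -15.74581345 267.91617267] [ 1.79994612e+02 -2.73144599e-04 -7.45041776e+01] [ 0.3094431   0.53420826 -5.16411563]
roof side xyz mm [531.2 -15.3 158.8] yaw,roll,pitch [15.4] med 1.14
roof6 side xyz mm [531.  -15.2 158.7] yaw,roll,pitch [15.45  0.19  0.04] med 1.13
[-0.03993847 -0.16088226]
[[[0,0,0.5,0,0,0,-1],[0,0,0.5,0,0,0,-1],[0,0,0.5,0,0,0,-1],[0,0,0.5,0,0,0,-1],[0,0,0.5,0,0,0,-1],[0,0,0.5,0,0,0,-1],[0,0,0.5,0,0,0,-1],[-0.01,0,0.5,0,0,0,-1]]]
end [530.8 -15.5 187.9] -74.5
```

```bash
python3 -m pendant '[[[-0.01,0,0.5,0,0,0,-1],[0,0,0.5,0,0,0,-1],[0,0,0.5,0,0,0,-1],[0,0,0.5,0,0,0,-1],[0,0,0.5,0,0,0,-1],[0,0,0.5,0,0,0,-1],[0,0,0.3,0,0,0,-1],[0,0,0,0,0,0,-1]]]' 40
python3 -m pendant '[[[0,0,0.2,0,0,0,-1],[0,0,0.2,0,0,0,-1],[0,0,0.1,0,0,0,-1],[0,0,0.05,0,0,0,-1],[0,0,0,0,0,0,-1],[0,0,0,0,0,0,-1],[0,0,0,0,0,0,-1],[0,0,0,0,0,0,-1]]]' 40
python3 -m pendant '[[[0,0,0.05,0,0,0,-1],[0,0,0,0,0,0,-1],[0,0,0.05,0,0,0,-1],[0,0,0,0,0,0,-1],[0,0,0,0,0,0,-1],[0,0,0,0,0,0,-1],[0,0,0,0,0,0,-1],[0,0,0,0,0,0,-1]]]' 40
```

```text
time_s: 29.4
tcp_pos: [0.5302, -0.0154, 0.2008]
eef_rot: [179.9, 0.0, -74.5]
contact_force: [0.4, 0.2, -4.9]
gripper_width: 0.0279
gripper_force: 40.0
time_s: 30.2
tcp_pos: [0.5308, -0.0153, 0.1911]
eef_rot: [-180.0, 0.0, -74.5]
contact_force: [-0.6, -0.9, -5.1]
gripper_width: 0.028
gripper_force: 40.0
time_s: 31.0
tcp_pos: [0.5308, -0.0153, 0.189]
eef_rot: [-180.0, -0.0, -74.5]
contact_force: [0.1, -0.1, -4.9]
gripper_width: 0.0278
gripper_force: 40.0
```

```bash
python3 -m pendant '[[[0,0,0.1,0,0,0,-1],[0,0,0.05,0,0,0,-1],[0,0,0.05,0,0,0,-1],[0,0,0.05,0,0,0,-1],[0,0,0,0,0,0,-1],[0,0,0,0,0,0,-1],[0,0,0,0,0,0,-1],[0,0,0,0,0,0,-1]]]' 40
python3 -m pendant '[[[0,0,0.05,0,0,0,-1],[0,0,0,0,0,0,-1],[0,0,0,0,0,0,-1],[0,0,0,0,0,0,-1],[0,0,0,0,0,0,-1],[0,0,0,0,0,0,-1],[0,0,0,0,0,0,-1],[0,0,0,0,0,0,-1]]]' 40
```

```text
time_s: 31.8
tcp_pos: [0.5308, -0.0153, 0.184]
eef_rot: [-180.0, -0.0, -74.5]
contact_force: [0.1, 0.8, -5.5]
gripper_width: 0.0279
gripper_force: 40.0
time_s: 32.6
tcp_pos: [0.5308, -0.0153, 0.183]
eef_rot: [-180.0, -0.0, -74.5]
contact_force: [-0.6, -1.1, -4.4]
gripper_width: 0.0277
gripper_force: 40.0
```

```bash
python3 -m pendant '[[[0,0,0.05,0,0,0,-1],[0,0,0,0,0,0,-1],[0,0,0,0,0,0,-1],[0,0,0,0,0,0,-1],[0,0,0,0,0,0,-1],[0,0,0,0,0,0,-1],[0,0,0,0,0,0,-1],[0,0,0,0,0,0,-1]]]' 40
```

```text
time_s: 33.4
tcp_pos: [0.5308, -0.0153, 0.182]
eef_rot: [-180.0, -0.0, -74.5]
contact_force: [0.0, 0.1, -5.0]
gripper_width: 0.0279
gripper_force: 40.0
```

```bash
python3 -m pendant '[[[0,0,0.04,0,0,0,-1],[0,0,0,0,0,0,-1],[0,0,0,0,0,0,-1],[0,0,0,0,0,0,-1],[0,0,0,0,0,0,-1],[0,0,0,0,0,0,-1],[0,0,0,0,0,0,-1],[0,0,0,0,0,0,-1]]]' 40
```

```text
time_s: 34.2
tcp_pos: [0.5309, -0.0153, 0.1814]
eef_rot: [-180.0, -0.0, -74.5]
contact_force: [-2.2, 1.5, 1.3]
gripper_width: 0.0279
gripper_force: 40.0
```

```bash
python3 -m pendant '[[[0,0,0.02,0,0,0,-1],[0,0,0,0,0,0,-1],[0,0,0,0,0,0,-1],[0,0,0,0,0,0,-1],[0,0,0,0,0,0,-1],[0,0,0,0,0,0,-1],[0,0,0,0,0,0,-1],[0,0,0,0,0,0,-1]]]' 10
python3 -m pendant '[[[0,0,0,0,0,0,-0.2],[0,0,0,0,0,0,-0.1],[0,0,0,0,0,0,0.1],[0,0,0,0,0,0,0.5],[0,0,0,0,0,0,0.8],[0,0,0,0,0,0,0.8],[0,0,0,0,0,0,0.8],[0,0,0,0,0,0,0.8]]]'
python3 -m pendant '[[[0,0,-0.3,0,0,0,0.8],[0,0,-0.8,0,0,0,0.8],[0,0,-1,0,0,0,0.8],[0,0,-1,0,0,0,0.8],[0,0,-1,0,0,0,0.8],[0,0,-0.5,0,0,0,0.8],[0,0,0,0,0,0,0.8],[0,0,0,0,0,0,0.8]]]'
python3 - <<'E'
from h import *
for k in("side","top"):
    c=vision.capture(k);np.savez(k+"7.npz",**c)
    p=sel(c,.4,.68,-.15,.12,.067,.21)
    p=p[p[:,2]<.157]
    h=(532.1,-17.3,1.3) if k=="top" else (531.2,-15.1,.4)
    v,m=fit(Rf,p,[.5308,-.0153,.27,.0713],4);show('roof',v,m,k);v6,m=fit(Rf,p,[.5308,-.0153,.27,.0713],6);show('roof6',v6,m,k)
    R=Rot.from_euler('z',15.45,degrees=True).as_matrix()[:2,:2]
    print(len(p),R.T@(v[:2]*1e3-h[:2]),v[3]*1e3-h[2]-71.3)
    if k=="side": cv2.imwrite("pics/d.png",cv2.resize(c["frame"][110:350,170:330],None,fx=2.5,fy=2.5,interpolation=cv2.INTER_CUBIC))
E
```

```text
time_s: 35.0
tcp_pos: [0.5309, -0.0152, 0.1813]
eef_rot: [-180.0, -0.0, -74.5]
contact_force: [-2.8, 2.2, 6.5]
gripper_width: 0.0282
gripper_force: 10.0
time_s: 35.8
tcp_pos: [0.5308, -0.0153, 0.1807]
eef_rot: [180.0, 0.0, -74.5]
contact_force: [0.3, -0.4, 1.0]
gripper_width: 0.0773
gripper_force: 0.0
time_s: 36.6
tcp_pos: [0.5304, -0.0153, 0.2721]
eef_rot: [180.0, 0.0, -74.5]
contact_force: [-0.0, -0.6, -1.0]
gripper_width: 0.0788
gripper_force: 0.0
roof side xyz mm [531.4 -14.8  72.4] yaw,roll,pitch [15.39] med 1.23
roof6 side xyz mm [531.4 -14.8  72.4] yaw,roll,pitch [15.35  0.08 -0.03] med 1.23
2423 [0.25692749 0.2131881 ] 0.731813804161078
roof top xyz mm [515.3 -21.7  73.3] yaw,roll,pitch [15.54] med 1.01
roof6 top xyz mm [533.7 -16.7  72.4] yaw,roll,pitch [15.6   0.38  1.  ] med 0.97
284 [-17.36168572   0.24624577] 0.7395133044488205
```

View pics/d.png

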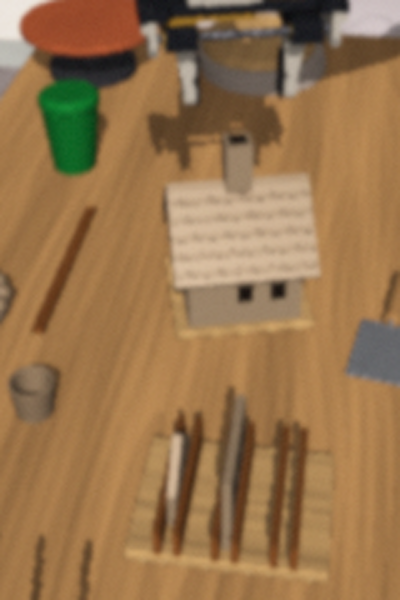

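The picture shows the roof level on the house (chimney at (237,160)), the gripper clear above it, and the other two walls still standing in the rack at (175,470) and (230,470). The fits agree, with the roof within about 1 mm of its seat. Handing in.

```bash
python3 -c "
from plant import r
print(r.close_job())"
```

```text
the job is handed in; nothing more can be done
None
```

The front wall stands home in the grooves and the roof sits squarely on both pointed walls, each measured within about 1 mm of its target; both are let go, the other two walls are still in the rack, and the job was handed in at about 37 s, though the hand-in returned no verdict.

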